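Dry pass of a plinth block along the router fence with the push stick

TASK

Before the router is plugged in, make the dry pass for the stopped edge on the oak plinth block: first flip the red stop arm down, then take the push stick from its rest, use it to slide the block over until its edge lies flush on the fence, and then feed the block with the stick along the fence, pressed to it all the way past the bit opening, until it butts on the stop arm. Leave the block there, flush and butted, so that I can check the length of the cut, and put the push stick back upright in its slotted rest the way it was. Keep your hand off the block itself, keep the block flat on the bench, and leave the door handle, wax tin and square alone.

Things in the scene. Friction and masses are not known exactly. Their poses are not given: they have to be found in the camera images.
- fence: Router fence, 600 mm long, 96 mm high: two grey face boards, 48 mm bit opening between them (bit wound down below the bench, nothing stands in it). Origin at bench height in the face plane, middle of the opening. x square into the face, away from the robot (face at x = 0, block on x < 0, parts behind up to x 125 mm, none above its top); y along it in feed direction (to robot's left); z up.
- stop: Blue carrier of the flip stop, fixed on top of the fence past the opening (fence y > 0). Blue parts reach 37 mm in front of the face, 89 to 111 mm above the bench, 21 mm past and 9 mm before the origin along y; black knob 25 mm behind the face, top 130 mm. Origin: bench height, face plane, under the side of the arm that meets the block. Axes as the fence's.
- stop_arm (a joint): Angle of the red stop arm (30 mm wide, 12 mm thick along the fence, reaching 87 mm from its pivot). Pivot: along fence y, 24 mm in front of the face, 96 mm above the bench. 0 = hanging down, ready (end stop); pi = straight up; 3.6 = tipped back over the fence (end stop), where it starts. Swings freely: pushed from behind towards the robot well past upright, it falls to 0 and stays; no lock.
- stop_tip (a point): Point on the middle of the red stop arm, 80 mm from the pivot (7 mm from its free end), in the middle of its thickness.
- stop_face (a point): Fixed point on the side that meets the block, when the arm is down: 24 mm in front of the fence face, 14 mm above the bench. Axes parallel to the fence's.
- blank: Brown oak plinth block, two dark grooves along its top: 80 (x) by 180 (y) by 28 mm high, 0.2 to 0.4 kg, loose on the bench on the infeed side (fence y < 0), 10 to 50 mm off the face, turned by up to 0.15 rad from it. Origin: centre of its underside; x towards the fence, y in feed direction. It slides with ordinary wood friction.
- blank_lead (a point): The block's leading corner on the fence side, at half height: 40 mm (x), 90 mm (y), 14 mm (z) from its origin.
- blank_tail (a point): The block's trailing corner on the fence side, at half height: 40 mm (x), -90 mm (y), 14 mm (z) from its origin.
- stick: Orange push stick (shoe kind), 160 mm long (x), 18 mm thick (y), 130 mm high, 0.11 kg, upright in its rest. Origin: mid length, at the heel's underside; x forward. Sole bar: x -80 to 80, z 18 to 48 mm. Heel: x -80 to -55, down to z 0; its front pushes the block's trailing end, the sole rides just over the block's top. Grip: x -37 to 7 (webs at its foot to z 75), up to z 130 mm, pinched across y.
- stick_grip (a point): Middle of the push stick's grip: stick x -15, y 0, z 107 mm, near above its centre of mass. Axes as the stick's.
- stick_notch (a point): Front of the push stick's heel: stick x -55, y 0, z 9 mm.
- rest: Dark wooden rest, fixed: x -50 to 60, y +-38 mm, 22 mm high, with two pairs of cheeks (tops at 44 mm) leaving a 24 mm wide slot along x, open at the ends. Origin: on the bench under the slot. The stick stands with its sole on the 22 mm top between the cheeks, heel hanging outside at x < -50 mm; its axes are then the rest's and its origin is 4 mm above, within 2 mm in x.
- handle_set: Bystander: dark door plate 45 by 200 mm with a steel lever, lying flat, 44 mm high. Origin: centre of its underside.
- wax_tin: Bystander: round green tin with brass lid, 96 mm across, 54 mm high. Origin: centre of its underside.
- square: Bystander: combination square, 200 mm steel rule with a blue head, lying flat, 18 mm high. Origin: on the bench under the middle of the rule.
Things that resemble listed ones, but are neither listed nor needed, are in the scene too. What is shaped like the rest but purple or turquoise is not meant. Of the things shaped like the blank, the brown one is meant.

How it is judged:
By the outcome, as a careful person would: the job done as asked, in the order asked, and still so for the second after the job is handed in, with the robot touching nothing.
It also fails if it takes over 64 s, if anything falls off the work surface, if the arm or the gripper's body presses on something with over 40 N, if the wrist force passes 120 N, or if a joint passes its speed limit or range.

ROBOT

A 7-joint arm with a two-finger parallel gripper is mounted at the origin on the work surface. World frame = base frame: x ahead of the robot, y to its left, z up, the work surface at z = 0. Lengths are in m, angles in rad, forces in N, time in s.
With the tool pointing down it reaches from about 0.425 to 0.925 m from the base axis. Payload 6.8 kg.
Tool frame: the origin (TCP) lies midway between the tips of the shut fingers; the grasp point (between the pads) lies 19 mm behind it; z points along the fingers, y is the line along which they close (so a half turn about z gives the same grasp; the last joint's range is limited). The gripper opens to 85 mm and grips with 20 to 120 N. Pads are 22 mm wide; open, the fingers measure 114 mm over their backs; the gripper's body (76 mm by 85 mm) begins 54 mm behind the grasp point. The pads swing forward as they close: fully open they stand 13 mm farther back than shut.
Start: joints at [1.236, 0.477, 0.022, 1.555, -0.011, 1.109, -0.083], TCP at [0.152, -0.658, 0.231] pointing down, gripper open.
Joint ranges: [-2.96, 2.96], [-0.34, 2.1], [-1.41, 1.46], [0.24, 2.44], [-1.37, 4.51], [0.17, 1.92], [-2.96, 2.96]. Speed limits (rad/s): [2.39, 2.39, 3.14, 3.14, 3.14, 3.14, 3.14].

INTERFACE

Orientations are given as a rotation vector (axis times angle).
In Python, from bench import r gives the robot as it stands. The module is installed in compiled form; this text tells all that it offers.
- The arm moves only by the tool apply_moves, never from a script. Its argument "rows" is a list of rows, each a list of 6 numbers: the shift along the tool's x, y, z scaled (see below), then the turn, a rotation vector about the tool's x, y, z scaled (see below). A call has 1 to 5 rows; each row is the pose to reach, as a shift and turn from the pose commanded when the call began, along the tool's axes at that moment; what a row does not reach only later rows make up. The controller multiplies each number of a shift by 0.25 m and each number of a turn by 90 degrees. A row lasts 1/8 s, in which the tool goes at most 62.5 mm and 10.7 degrees, less where a joint would pass 70% of its speed; a pose out of reach is approached as far as the arm can. A call with a number of a shift or a turn outside -1 to 1 is refused whole. A call with a gripper value outside its range is refused whole. "claw" is the opening, from 0 (shut) to 1 (fully open), set as the call begins (left out, the last holds). The fingers move at their own pace and stop on an object; "newtons" is the grip in N (left out, the last holds). Time passes only in rows, so rows that repeat a pose let the fingers close. It gives the time, the measured TCP pose, the force, the opening and the grip force at its end, in the units of the state.
- r.get_obs(): the state, without advancing time (a new reading comes with each control period).
- r.grab_frame(name): name is "scene" or "top" or "wrist"; returns a dict with "pixels" (480x640x3 uint8, red, green, blue), "intrinsics" (3x3 intrinsics, pixels), "dist" ([k1, k2, p1, p2, k3] as OpenCV has them; the pictures are not rectified), "eye" and "attitude" of the camera in the world. Camera axes: x right, y up, looking along -z (the intrinsics and any distortion apply to the point x, -y, -z); pixel columns grow to the right and rows downward; lengths in m; the calibration is good to about 2 mm. A picture is of the moment at which its call begins. There is no depth.
- r.hand_in(): hands the job in; it is judged then, once.
Trained networks look in a picture, given as the dict that the camera call returned (one of the last four; its "shot" number tells which), for a name from the list of things; names that differ only in an ending like _2 or _b are one class to them, and where a whole thing is asked for, a point or a joint stands for the part that bears it (a point fixed in the world has none). Each returns a list of dicts, best first, with "conf" (0 to 1); they miss things now and then, are a little off and sometimes report something else, mostly with a low value. They report only what shows in the picture. A call takes as long as a camera call. They do not tell look-alikes from the thing itself.
- r.search_frame(picture, thing): "rect" ([left, top, width, height] in pixels, round what is visible of it).
- r.outline_of(picture, thing): "pixels" (480x640 bool, what is visible of it) and "rect" ([left, top, width, height] in pixels, round what is visible of it).
- r.landmark_of(picture, thing): "point" ([column, row] in pixels: a listed point, or the origin of a listed thing).
The state is a dict: "clock": time; "joints": joint angles; "qvel": joint speeds; "tau": joint torques, N m; "tcp_pos": TCP position; "orientation": TCP orientation; "contact_force": force on the tool from outside, world axes, zero at the start; "moment": the same for the moment, N m; "grip_width": finger opening in m; "gripper_force": force on a finger pad.
Only numpy, scipy, OpenCV 4.12 (cv2) and the standard library are available. Lean on these libraries where they do the work, as an engineer would, in place of code of your own. Each camera call takes 0.05 s, during which the arm holds its last target. There are 200 camera calls.

## Working session

There is one attempt and no reset: what is moved stays moved. The work goes in short steps, Python scripts to look and compute and a tool call to move; the robot and the scene stay as the last step left them, time stands still between calls to the robot, and variables do not carry over. Pictures are saved under pics/ and viewed, at most 10 in all, crops included, and the job is handed in when it is done.

Besides the shell and the picture viewer there is one more tool, called after "Request:" as a command line: name --pt "numbers of a row" for each row, then --argument value for the rest. apply_moves: Moves the arm, as the interface text tells. Its arguments: {"type":"object","properties":{"rows":{"type":"array","items":{"type":"array","items":{"type":"number"}}},"claw":{"type":"number"},"newtons":{"type":"number"}},"required":["rows"]}

```bash
mkdir -p pics; cat > h.py <<'E'
import numpy as np,cv2
from scipy.spatial.transform import Rotation as R
from bench import r
def Rm(a):
    a=np.array(a,float)
    if a.shape==(3,3): return a
    return R.from_rotvec(a).as_matrix() if a.size==3 else R.from_quat(a).as_matrix()
def ray(p,uv):
    K=np.array(p["intrinsics"],float);D=np.array(p["dist"],float)
    n=cv2.undistortPoints(np.array([[uv]],float),K,D)[0,0]
    return np.array(p["eye"]),Rm(p["attitude"])@np.array([n[0],-n[1],-1])
def at_z(p,uv,z):
    o,d=ray(p,uv); return o+d*(z-o[2])/d[2]
def proj(p,X):
    c=(np.atleast_2d(X)-np.array(p["eye"]))@Rm(p["attitude"])
    c=c*[1,-1,-1]
    return cv2.projectPoints(c,np.zeros(3),np.zeros(3),np.array(p["intrinsics"],float),np.array(p["dist"],float))[0][:,0]
def save(p,n): cv2.imwrite("pics/"+n+".png",cv2.cvtColor(p["pixels"],cv2.COLOR_RGB2BGR))
def tri(a,ua,b,ub):
    o1,d1=ray(a,ua);o2,d2=ray(b,ub)
    s=np.linalg.lstsq(np.c_[d1,-d2],o2-o1,rcond=None)[0]
    P,Q=o1+s[0]*d1,o2+s[1]*d2
    return (P+Q)/2,np.linalg.norm(P-Q)
E
python3 - <<'E'
from h import *
np.set_printoptions(precision=4,suppress=True)
s=r.get_obs();print(s)
t=r.grab_frame("top");c=r.grab_frame("scene")
save(t,"top0");save(c,"scene0")
for p in(t,c):
    print(p["eye"],p["attitude"],p["dist"])
    for n in["fence","stop","stop_tip","stop_face","blank","blank_lead","blank_tail","stick","stick_grip","stick_notch","rest","handle_set","wax_tin","square"]:
        print(n,[(np.round(q["point"],1),round(q["conf"],2)) for q in r.landmark_of(p,n)[:4]])
E
```

```text
{'clock': 0.0, 'joints': array([ 1.2359,  0.4778,  0.0224,  1.5565, -0.0115,  1.1093, -0.0831]), 'qvel': array([-0.0001,  0.0004,  0.0009, -0.0003,  0.0011,  0.0005,  0.0009]), 'tau': array([ -0.0006, -59.6455,   1.608 , -28.1205,   0.0126,   0.0093,
        -0.    ]), 'tcp_pos': array([ 0.1516, -0.6571,  0.2303]), 'orientation': array([-3.1196, -0.3553,  0.0006]), 'contact_force': array([-0.5807,  0.178 ,  0.3297]), 'moment': array([ 0.0242, -0.0079,  0.0006]), 'gripper_force': 0.0, 'grip_width': 0.08507966165339186}
[0.295  0.0028 1.242 ] [ 0.1149 -0.1264 -1.5872] [-0.0921  0.      0.      0.      0.    ]
fence [(array([321.8, 195. ]), 0.74)]
stop [(array([279.6, 195.8]), 0.85)]
stop_tip [(array([271.9, 169.7]), 0.74)]
stop_face []
blank [(array([489.1, 162.2]), 0.67), (array([388.5, 219.3]), 0.56)]
blank_lead [(array([351.8, 204.5]), 0.9), (array([457.6, 146.1]), 0.63), (array([424.3, 200.8]), 0.21), (array([263.8, 260.8]), 0.15)]
blank_tail [(array([426.2, 199.3]), 0.82), (array([527.2, 143.3]), 0.77), (array([353.7, 208.7]), 0.71)]
stick [(array([264.4, 259.4]), 0.72), (array([4
[... 566 characters left out ...]
294. ]), 0.96)]
stop [(array([335.1, 233.1]), 0.56)]
stop_tip [(array([383.5, 227.3]), 0.73)]
stop_face []
blank [(array([282.9, 320.7]), 0.78)]
blank_lead [(array([282.3, 410.5]), 0.61), (array([315.9, 300.3]), 0.56)]
blank_tail [(array([267.4, 349.9]), 0.86), (array([216.5, 469.6]), 0.71), (array([318.2, 235.3]), 0.26)]
stick [(array([336.3, 235. ]), 0.66)]
stick_grip [(array([335.9, 203.4]), 0.57)]
stick_notch [(array([319.5, 236.6]), 0.76)]
rest [(array([265. , 255.5]), 0.98), (array([337.8, 235.7]), 0.73), (array([310.2, 192.1]), 0.73)]
handle_set [(array([418.5, 196.4]), 0.74)]
wax_tin [(array([185.8, 362.6]), 0.74), (array([380.5, 227.3]), 0.39)]
square [(array([198. , 300.3]), 0.86)]
```

View pics/top0.png

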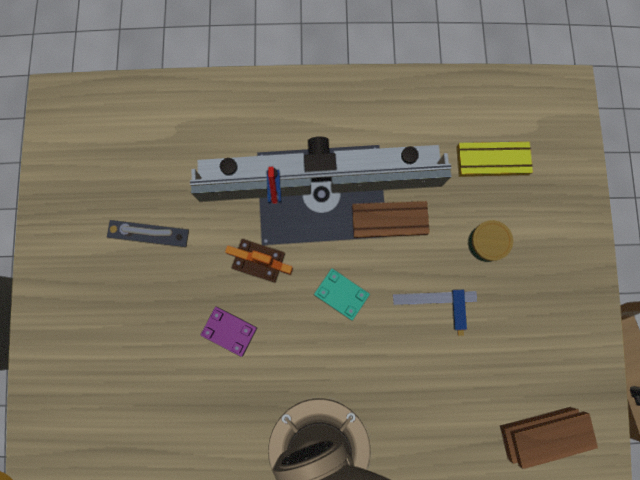

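View pics/scene0.png

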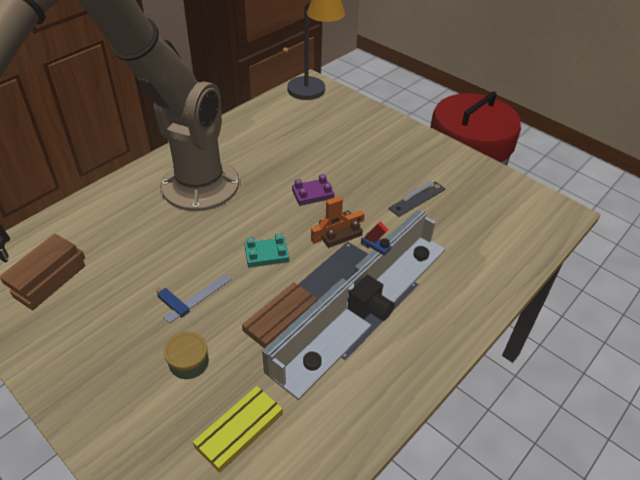

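```bash
python3 - <<'E'
from h import *
np.set_printoptions(precision=4,suppress=True)
t=r.grab_frame("top");c=r.grab_frame("scene")
L={"fence":0,"stop":0,"blank":0,"blank_lead":.014,"blank_tail":.014,"stick_notch":.013,"stick":.004,"stick_grip":.111,"rest":0,"handle_set":0,"wax_tin":0,"square":0}
for n,z in L.items():
    for nm,p in(("t",t),("s",c)):
        print(n,nm,[(at_z(p,q["point"],z)[:2],round(q["conf"],2)) for q in r.landmark_of(p,n)[:4] if q["conf"]>.4])
for p in (t,c):
  print([(q["point"],q["conf"]) for q in r.landmark_of(p,"stop_tip")])
a=r.landmark_of(t,"stop_tip")[0]["point"];b=r.landmark_of(c,"stop_tip")[0]["point"]
print(tri(t,a,c,b))
# brown block's outline
o=r.outline_of(t,"blank")
for q in o[:3]:
    m=q["pixels"].astype(np.uint8);print(q["rect"],q["conf"],t["pixels"][q["pixels"]].mean(0),m.sum())
    k=max(cv2.findContours(m,0,2)[0],key=cv2.contourArea)
    w=np.array([at_z(t,x[0],.028)[:2] for x in k.astype(float)],np.float32)
    rc=cv2.minAreaRect(w*1000);print(rc)
E
```

```text
fence t [(array([ 0.6069, -0.0177]), 0.77), (array([0.4161, 0.0822]), 0.6)]
fence s []
stop t [(array([0.5956, 0.0776]), 0.72)]
stop s []
blank t [(array([ 0.6803, -0.4443]), 0.73), (array([ 0.5336, -0.1791]), 0.69)]
blank s [(array([ 0.6838, -0.4477]), 0.85), (array([ 0.5369, -0.1783]), 0.75)]
blank_lead t [(array([ 0.7256, -0.3695]), 0.88), (array([ 0.5721, -0.0962]), 0.81)]
blank_lead s [(array([ 0.5738, -0.096 ]), 0.73)]
blank_tail t [(array([ 0.7181, -0.5423]), 0.88), (array([ 0.5804, -0.282 ]), 0.87)]
blank_tail s [(array([ 0.5859, -0.2819]), 0.79), (array([ 0.7204, -0.5429]), 0.74)]
stick_notch t [(array([0.4181, 0.0801]), 0.62)]
stick_notch s [(array([0.4174, 0.0795]), 0.89)]
stick t [(array([0.4468, 0.1246]), 0.89)]
stick s [(array([0.4423, 0.136 ]), 0.67)]
stick_grip t [(array([0.4305, 0.1116]), 0.9)]
stick_grip s [(array([0.4407, 0.1189]), 0.78)]
rest t [(array([0.4367, 0.1296]), 0.84), (array([ 0.3597, -0.0688]), 0.65), (array([0.2695, 0.2037]), 0.63)]
rest s [(array([0.4479, 0.1207]), 0.91), (array([0.2653, 0.2054]), 0.91), (array([ 0.3609, -0.0665]), 0.68)]
handle_set t [(array([0.5111, 0.4037]), 0.55)]
handle_set s []
wax_tin t []
wax_tin s [(array([ 0.4674, -0.4226]), 0.63)]
square t [(array([ 0.3423, -0.28  ]), 0.78)]
square s [(array([ 0.3448, -0.2846]), 0.69)]
[([272.3, 172.4], 0.73), ([427.1, 201.6], 0.72)]
[([378.9, 228.2], 0.76)]
(array([0.6092, 0.0858, 0.1681]), np.float64(0.005312272578619956))
[455.4, 142.5, 74.3, 36.2] 0.71 [138.6883 140.323   43.821 ] 2480
((679.8861694335938, -445.51654052734375), (87.68321228027344, 187.22691345214844), 0.4069520831108093)
[267.0, 167.6, 11.6, 35.6] 0.67 [105.134   27.1579  26.8325] 209
((621.1735229492188, 98.74657440185547), (90.08978271484375, 14.745718955993652), 3.3404252529144287)
[351.0, 200.7, 78.3, 37.5] 0.65 [93.7552 66.1355 46.7991] 2643
((531.33984375, -180.91380310058594), (86.6971206665039, 182.6700897216797), 0.2758467197418213)
```

Top view: the fence runs across at rows 150–200, the red arm is tipped back at (272,175), and the brown block is at (390,219). The stick in its dark rest is at (261,260). The yellow block and the turquoise and purple rests are decoys. Next I'll fit the fence line and the stick/rest axis.

```bash
python3 - <<'E'
from h import *
np.set_printoptions(precision=4,suppress=True)
t=r.grab_frame("top");c=r.grab_frame("scene")
q=r.outline_of(t,"fence")[0];m=q["pixels"];print(q["rect"],q["conf"])
P=[]
for u in list(range(200,258,3))+list(range(345,440,3)):
    v=np.where(m[:,u])[0]
    if len(v): P.append(at_z(t,(u,v.max()+.5),0)[:2])
P=np.array(P);vx,vy,x0,y0=cv2.fitLine(P.astype(np.float32),cv2.DIST_HUBER,0,.01,.01).ravel()
s=np.sign(vy);print("fence dir",s*vx,s*vy,"yaw",np.arctan2(-vx*s,vy*s),"x at y=-.02",x0+(-.02-y0)*vx/vy)
res=(P-[x0,y0])@[vy,-vx];print(res[::6])
# stick sole orientation/rest from outlines
for n,z in(("stick",.048),("rest",.033)):
  for nm,p in(("t",t),("s",c)):
    for q in r.outline_of(p,n)[:2]:
      k=max(cv2.findContours(q["pixels"].astype(np.uint8),0,2)[0],key=cv2.contourArea)
      w=np.array([at_z(p,x[0],z)[:2] for x in k.astype(float)],np.float32)
      print(n,nm,q["conf"],q["rect"],cv2.minAreaRect(w*1000))
big=cv2.resize(t["pixels"][140:300,180:460],(800,457),interpolation=cv2.INTER_CUBIC)
cv2.imwrite("pics/topcrop.png",big[:,:,::-1])
E
```

```text
[190.3, 135.3, 262.4, 112.8] 0.79
fence dir -0.038663242 0.9992523 yaw 0.038672883 x at y=-.02 0.60071605
[-0.0014 -0.0012 -0.0011 -0.001   0.0262  0.0262 -0.0041 -0.0042 -0.0043]
stick t 0.69 [228.6, 243.5, 64.0, 30.6] ((441.05706787109375, 129.16864013671875), (160.5696258544922, 27.038833618164062), 69.88998413085938)
stick s 0.85 [311.7, 198.0, 52.8, 47.5] ((413.92254638671875, 125.43741607666016), (181.81927490234375, 118.88569641113281), 78.12428283691406)
rest t 0.98 [233.0, 240.0, 54.7, 41.9] ((417.5715637207031, 141.19989013671875), (109.35247039794922, 27.36043357849121), 70.5548095703125)
rest t 0.94 [312.2, 268.0, 57.6, 52.2] ((357.5748596191406, -59.057373046875), (108.79753112792969, 75.96171569824219), 54.50688171386719)
rest s 0.85 [291.7, 174.9, 44.2, 31.7] ((287.6419677734375, 190.95794677734375), (119.35916137695312, 115.57191467285156), 63.51006317138672)
rest s 0.77 [245.5, 235.6, 44.2, 33.7] ((368.1100158691406, -70.30844116210938), (111.19249725341797, 108.9322509765625), 54.35908889770508)
```

View pics/topcrop.png

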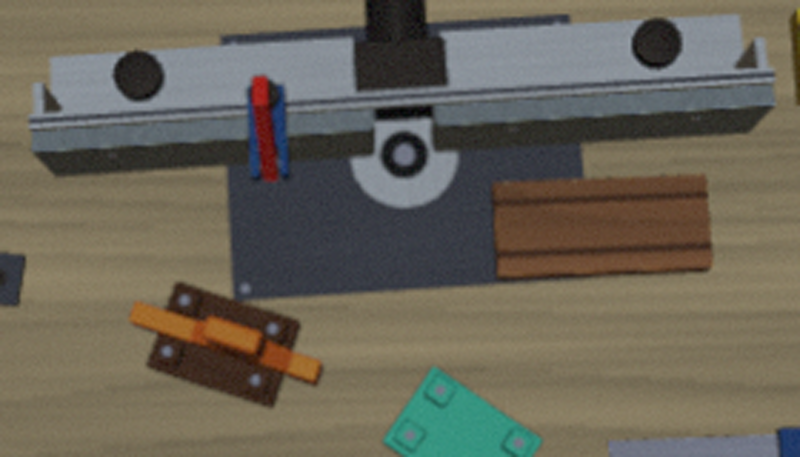

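The crop shows the red arm at crop (265,125) lying back over the fence. The stick's heel end is at (320,375), on the opening's side. Now the fence line, plus a move planner.

```bash
cat >> h.py <<'E'
def plan(*wps):
    """wps: (x,y,z,deg of tool y in world); prints calls of <=5 rows (shift/.25, turn/90deg)"""
    s=r.get_obs();p=s["tcp_pos"].copy();M=Rm(s["orientation"])
    print("t",round(s["clock"],2),"tcp",p.round(4),"yaw",np.degrees(np.arctan2(M[1,1],M[0,1])).round(2),"tilt",np.degrees(np.arccos(-M[2,2])).round(2),"F",s["contact_force"].round(1),"w",s["grip_width"].round(4))
    for x,y,z,g in wps:
        g=np.radians(g);T=np.array([x,y,z])
        yt=np.array([np.cos(g),np.sin(g),0]);zt=np.array([0,0,-1.]);G=np.c_[np.cross(yt,zt),yt,zt]
        d=T-p;rv=R.from_matrix(M.T@G).as_rotvec()
        n=max(1,int(np.ceil(max(np.linalg.norm(d)/.24,np.degrees(np.linalg.norm(rv))/50))))
        for i in range(n):
            loc=M.T@d/n; rr=rv/n
            rows=max(np.linalg.norm(loc)/.0625,np.degrees(np.linalg.norm(rr))/10.7)
            print("  rows %.1f"%rows,(loc/.25).round(3).tolist()+(np.degrees(rr)/90).round(3).tolist())
            M=M@R.from_rotvec(rr).as_matrix()
        p=T;M=G
E
python3 - <<'E'
from h import *
np.set_printoptions(precision=4,suppress=True)
t=r.grab_frame("top")
q=r.outline_of(t,"fence")[0];m=q["pixels"]
def low(us): return np.array([at_z(t,(u,np.where(m[:,u])[0].max()+.5),0)[:2] for u in us])
A=low(range(204,255,3));B=low(range(390,438,3))
print(np.polyfit(A[:,1],A[:,0],1),A[::5]);print(np.polyfit(B[:,1],B[:,0],1),B[::5])
C=np.r_[A,B];print(np.polyfit(C[:,1],C[:,0],1))
print("crop corners",[at_z(t,(180+a*.35,140+b*.35),0)[:2] for a,b in((58,176),(748,132))],[at_z(t,(180+a*.35,140+b*.35),.096)[:2] for a,b in((32,123),(772,82))])
plan((.55,-.30,.22,-60),(.675,.088,.22,-10),(.675,.088,.155,-10),(.53,.083,.155,-10))
E
```

```text
[-0.0352  0.6009] [[0.5903 0.2694]
 [0.5946 0.2324]
 [0.5938 0.1954]
 [0.5955 0.1585]]
[-0.0497  0.6022] [[ 0.6117 -0.1884]
 [ 0.6137 -0.2256]
 [ 0.6156 -0.2631]
 [ 0.6176 -0.3007]]
[-0.0457  0.6031]
crop corners [array([0.5903, 0.2785]), array([ 0.6182, -0.3177])] [array([0.6113, 0.2789]), array([ 0.6344, -0.3151])]Traceback (most recent call last):
  File "<stdin>", line 10, in <module>
  File "h.py", line 27, in plan
    print("t",round(s["clock"],2),"tcp",p.round(4),"yaw",np.degrees(np.arctan2(M[1,1],M[0,1])).round(2),"tilt",np.degrees(np.arccos(-M[2,2])).round(2),"F",s["contact_force"].round(1),"w",s["grip_width"].round(4))
                                                                                                                                                                                           ^^^^^^^^^^^^^^^^^^^^^
AttributeError: 'float' object has no attribute 'round'
```

```bash
sed -i 's/s\["grip_width"\].round(4)/round(float(s["grip_width"]),4)/' h.py; python3 - <<'E'
from h import *
t=r.grab_frame("top")
for X in((.5903,.2785,.096),(.6182,-.3177,.096),(.6182,-.3177,0)): 
  u=proj(t,X)[0];print((u-[180,140])/.35)
plan((.55,-.30,.22,-60),(.675,.088,.22,-10),(.675,.088,.155,-10),(.53,.083,.155,-10))
E
```

```text
[ 31.97053476 148.60969497]
[776.47587047 101.38448561]
[747.96574689 131.95149312]
t 3.55 tcp [ 0.1518 -0.6577  0.2313] yaw -77.0 tilt 0.0 F [-1.2  0.7  0.3] w 0.0852
  rows 2.9 [0.625, -0.345, 0.015, 0.0, 0.0, -0.063]
  rows 2.9 [0.656, -0.282, 0.015, 0.0, 0.0, -0.063]
  rows 2.9 [0.68, -0.216, 0.015, 0.0, 0.0, -0.063]
  rows 3.3 [0.605, -0.547, 0.0, 0.0, 0.0, -0.278]
  rows 3.3 [0.779, -0.24, 0.0, 0.0, 0.0, -0.278]
  rows 1.0 [0.0, 0.0, 0.26, 0.0, 0.0, 0.0]
  rows 2.3 [-0.12, -0.568, 0.0, 0.0, 0.0, 0.0]
```

Request:
apply_moves --pt "0.625 -0.345 0.015 0 0 -0.063" --pt "0.625 -0.345 0.015 0 0 -0.063" --pt "0.625 -0.345 0.015 0 0 -0.063" --claw 0 --newtons 30

```text
clock: 3.92
tcp_pos: [0.2865, -0.5368, 0.2277]
orientation: [3.1, 0.511, 0.001]
contact_force: [0.4, -0.6, -0.2]
grip_width: 0.0319
gripper_force: 0.0
```

Request:
apply_moves --pt "0.656 -0.282 0.015 0 0 -0.063" --pt "0.656 -0.282 0.015 0 0 -0.063" --pt "0.656 -0.282 0.015 0 0 -0.063"

```text
clock: 4.3
tcp_pos: [0.4193, -0.4174, 0.2241]
orientation: [3.07, 0.664, 0.001]
contact_force: [-0.0, -1.0, -1.0]
grip_width: -0.0001
gripper_force: 0.0
```

Request:
apply_moves --pt "0.68 -0.216 0.015 0 0 -0.063" --pt "0.68 -0.216 0.015 0 0 -0.063" --pt "0.68 -0.216 0.015 0 0 -0.063"

```text
clock: 4.68
tcp_pos: [0.5519, -0.298, 0.2202]
orientation: [3.034, 0.815, 0.001]
contact_force: [0.5, -0.8, -0.1]
grip_width: 0.0001
gripper_force: 0.0
```

Request:
apply_moves --pt "0.605 -0.547 0 0 0 -0.278" --pt "0.605 -0.547 0 0 0 -0.278" --pt "0.605 -0.547 0 0 0 -0.278" --pt "0.605 -0.547 0 0 0 -0.278"

```text
clock: 5.18
tcp_pos: [0.6139, -0.0998, 0.2204]
orientation: [-2.779, -1.461, -0.004]
contact_force: [-1.0, 0.8, 0.4]
grip_width: -0.0
gripper_force: 0.0
```

Request:
apply_moves --pt "0.779 -0.24 0 0 0 -0.278" --pt "0.779 -0.24 0 0 0 -0.278" --pt "0.779 -0.24 0 0 0 -0.278" --pt "0.779 -0.24 0 0 0 -0.278" --pt "0.779 -0.24 0 0 0 -0.278"

```text
clock: 5.8
tcp_pos: [0.6752, 0.0883, 0.2197]
orientation: [-2.405, -2.021, 0.001]
contact_force: [-0.2, -0.1, -0.7]
grip_width: 0.0001
gripper_force: 0.0
```

```bash
python3 - <<'E'
from h import *
np.set_printoptions(precision=4,suppress=True)
print(r.get_obs()["joints"])
w=r.grab_frame("wrist");save(w,"wrist1");print(w["eye"])
for n in ["stop_tip","stop"]:print(n,r.landmark_of(w,n)[:2])
for q in r.landmark_of(w,"stop_tip")[:1]: print(at_z(w,q["point"],.168))
plan((.675,.088,.155,-10),(.53,.083,.155,-10))
E
```

```text
[ 0.1021  0.5411 -0.4742  1.5241  0.262   1.1404 -0.597 ]
[0.6903 0.1709 0.3629]
stop_tip [{'point': [199.4, 274.8], 'conf': 0.74}]
stop [{'point': [237.7, 207.2], 'conf': 0.96}]
[0.6115 0.0908 0.168 ]
t 6.0 tcp [0.6752 0.0847 0.22  ] yaw -10.19 tilt 0.1 F [ 0.2 -0.4 -1.5] w -0.0001
  rows 1.0 [0.013, -0.003, 0.26, 0.0, 0.001, -0.002]
  rows 2.3 [-0.12, -0.568, 0.0, 0.0, 0.0, 0.0]
```

View pics/wrist1.png

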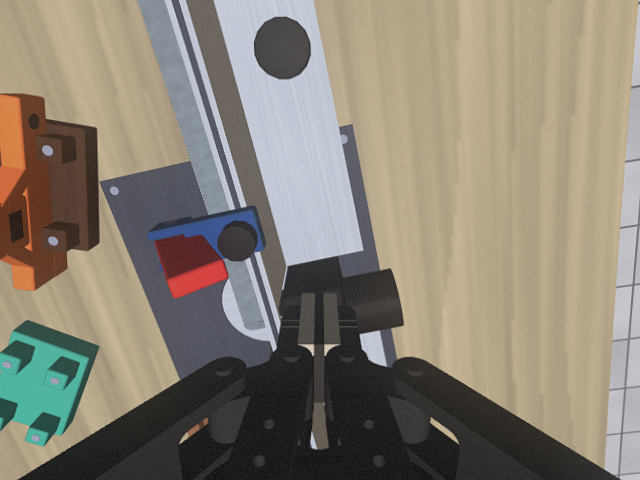

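The red tip is at (199,275), giving y ≈ 0.09. The fingers are behind it and clear of the knob at (238,241). Lower and sweep towards the robot.

Request:
apply_moves --pt "0.015 0 0.26 0 0 0" --pt "0.015 0 0.26 0 0 0"

```text
clock: 6.25
tcp_pos: [0.6725, 0.0888, 0.1507]
orientation: [-2.405, -2.016, 0.014]
contact_force: [0.1, -0.3, -0.2]
grip_width: -0.0001
gripper_force: 0.0
```

Request:
apply_moves --pt "-0.03 -0.14 0 0 0 0" --pt "-0.06 -0.28 0 0 0 0" --pt "-0.09 -0.43 0 0 0 0" --pt "-0.12 -0.57 0 0 0 0" --pt "-0.12 -0.57 -0.1 0 0 0"

```text
clock: 6.88
tcp_pos: [0.527, 0.0853, 0.1807]
orientation: [-2.406, -2.02, 0.007]
contact_force: [1.2, 0.4, -0.4]
grip_width: -0.0001
gripper_force: 0.0
```

Request:
apply_moves --pt "0 0 -0.25 0 0 0" --claw 1

```text
clock: 7.0
tcp_pos: [0.5286, 0.0853, 0.2434]
orientation: [-2.406, -2.018, 0.006]
contact_force: [1.8, -0.7, 0.6]
grip_width: 0.0169
gripper_force: 0.0
```

```bash
python3 - <<'E'
from h import *
np.set_printoptions(precision=4,suppress=True)
plan((.4316,.117,.23,-20))
E
```

```text
t 7.0 tcp [0.5286 0.0853 0.2434] yaw -10.02 tilt 0.23 F [ 1.8 -0.7  0.6] w 0.0169
  rows 1.6 [0.058, -0.404, 0.055, -0.002, 0.001, 0.111]
```

Request:
apply_moves --pt "0.058 -0.404 0.055 0 0 0.111" --pt "0.058 -0.404 0.055 0 0 0.111" --pt "0.058 -0.404 0.055 0 0 0.111"

```text
clock: 7.38
tcp_pos: [0.4315, 0.1189, 0.2306]
orientation: [2.569, 1.805, 0.001]
contact_force: [1.3, -0.6, 0.0]
grip_width: 0.0725
gripper_force: 0.0
```

```bash
python3 - <<'E'
from h import *
np.set_printoptions(precision=4,suppress=True)
w=r.grab_frame("wrist");c=r.grab_frame("scene")
p=np.hstack([w["pixels"][:, :],c["pixels"][150:450,200:500].repeat(1,0) if 0 else cv2.resize(c["pixels"][150:350,260:460],(480,480))])
save({"pixels":cv2.resize(p,(800,343))},"grab2")
for n,z in(("stick_grip",.111),("stick_notch",.013),("stick",.004),("rest",0),("stop_tip",.016),("stop",0)):
    for nm,f in(("w",w),("s",c)): print(n,nm,[(at_z(f,q["point"],z)[:2],round(q["conf"],2)) for q in r.landmark_of(f,n)[:2]])
q=r.outline_of(w,"stick")[0];k=max(cv2.findContours(q["pixels"].astype(np.uint8),0,2)[0],key=cv2.contourArea)
print(r.get_obs()["tcp_pos"])
E
```

```text
stick_grip w [(array([0.4334, 0.117 ]), 0.87), (array([0.5586, 0.1195]), 0.43)]
stick_grip s [(array([0.429 , 0.1064]), 0.79)]
stick_notch w []
stick_notch s [(array([0.4322, 0.0696]), 0.59), (array([0.5723, 0.0973]), 0.17)]
stick w [(array([0.4408, 0.1343]), 0.7)]
stick s [(array([0.4363, 0.1302]), 0.66)]
rest w [(array([0.2729, 0.2004]), 0.85), (array([0.4405, 0.1284]), 0.84)]
rest s [(array([0.4481, 0.1285]), 0.89), (array([0.2822, 0.2028]), 0.86)]
stop_tip w [(array([0.5726, 0.088 ]), 0.71)]
stop_tip s [(array([0.5701, 0.0942]), 0.57)]
stop w [(array([0.599, 0.085]), 0.9), (array([0.4229, 0.0843]), 0.36)]
stop s [(array([ 0.563 , -0.0834]), 0.2)]
[0.4333 0.1185 0.2287]
```

View pics/grab2.png

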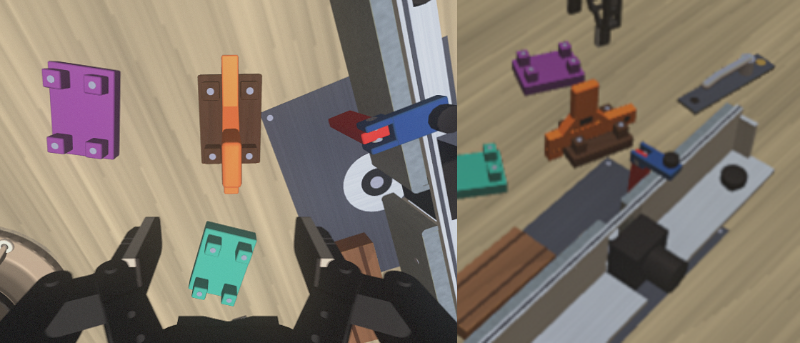

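The arm now hangs down: the red sits below the blue carrier at (350,125) in the left panel. The stick lines up with the tool axis, with grip ≈ (0.434, 0.117). Grasp it.

```bash
python3 - <<'E'
from h import *
plan((.434,.117,.092,-20))
E
```

```text
t 8.12 tcp [0.4333 0.1185 0.2287] yaw -19.95 tilt 0.02 F [-0.1 -0.1  0.3] w 0.0855
  rows 2.2 [-0.005, 0.005, 0.547, -0.0, 0.0, 0.001]
```

Request:
apply_moves --pt "-0.003 0.004 0.2 0 0 0" --pt "-0.003 0.004 0.4 0 0 0" --pt "-0.003 0.004 0.547 0 0 0" --pt "-0.003 0.004 0.547 0 0 0"

```text
clock: 8.62
tcp_pos: [0.432, 0.117, 0.0901]
orientation: [-2.57, -1.803, 0.008]
contact_force: [-0.1, 0.6, 0.3]
grip_width: 0.0855
gripper_force: 0.0
```

Request:
apply_moves --pt "0 0 0 0 0 0" --pt "0 0 0 0 0 0" --pt "0 0 0 0 0 0" --pt "0 0 0 0 0 0" --pt "0 0 0 0 0 0" --claw 0 --newtons 90

```text
clock: 9.25
tcp_pos: [0.4348, 0.1176, 0.093]
orientation: [2.572, 1.802, 0.002]
contact_force: [-0.6, -1.0, 6.4]
grip_width: 0.0173
gripper_force: 88.4
```

```bash
python3 - <<'E'
from h import *
np.set_printoptions(precision=4,suppress=True)
t=r.grab_frame("top")
for q in r.outline_of(t,"blank")[:4]:
    m=q["pixels"].astype(np.uint8);print(q["rect"],q["conf"],t["pixels"][q["pixels"]].mean(0))
for n in("blank","blank_lead","blank_tail"): print(n,[(at_z(t,q["point"],0 if n=="blank" else .014)[:2],q["conf"]) for q in r.landmark_of(t,n)[:3]])
print(r.get_obs()["gripper_force"]);plan()
E
```

```text
[352.0, 201.7, 79.2, 36.9] 0.73 [98.3636 69.509  49.1481]
[454.4, 143.3, 78.3, 32.7] 0.63 [145.1692 146.921   45.967 ]
blank [(array([ 0.6855, -0.4435]), 0.95), (array([ 0.5375, -0.1807]), 0.58)]
blank_lead [(array([ 0.7215, -0.3575]), 0.92), (array([ 0.5733, -0.0946]), 0.91)]
blank_tail [(array([ 0.721 , -0.5319]), 0.91), (array([ 0.5766, -0.266 ]), 0.77)]
88.42654466629028
t 9.5 tcp [0.4348 0.1176 0.093 ] yaw -19.95 tilt 0.11 F [-0.5 -0.6  7.2] w 0.0171
```

```bash
cat >> h.py <<'E'
O=np.array([.604,-.0196]);a=.047;EX=np.array([np.cos(a),np.sin(a)]);EY=np.array([-np.sin(a),np.cos(a)])
GY=np.degrees(a)
def S(x,y,z,dy=0):  # stick grip in fence coords, stick heel height z -> waypoint
    q=O+x*EX+y*EY; return (q[0],q[1],z+.089,GY+dy)
def fr(p): d=np.array(p)[:2]-O; return np.array([d@EX,d@EY])
E
python3 - <<'E'
from h import *
plan((.4348,.1176,.2,-20),S(-.146,-.162,.111),S(-.146,-.162,.005),S(-.095,-.162,.005))
E
```

```text
t 9.5 tcp [0.4348 0.1176 0.093 ] yaw -19.95 tilt 0.11 F [-0.5 -0.6  7.2] w 0.0171
  rows 1.7 [0.0, 0.001, -0.428, 0.001, -0.0, 0.001]
  rows 2.5 [-0.554, 0.267, 0.0, 0.0, 0.0, -0.126]
  rows 2.5 [-0.595, 0.153, 0.0, 0.0, 0.0, -0.126]
  rows 1.7 [0.0, 0.0, 0.424, 0.0, 0.0, 0.0]
  rows 0.8 [-0.0, 0.204, 0.0, 0.0, 0.0, 0.0]
```

Request:
apply_moves --pt "0 0 -0.1 0 0 0" --pt "0 0 -0.25 0 0 0" --pt "0 0 -0.428 0 0 0"

```text
clock: 9.88
tcp_pos: [0.4332, 0.1172, 0.1998]
orientation: [-2.572, -1.803, 0.002]
contact_force: [0.6, -0.1, -0.1]
grip_width: 0.0169
gripper_force: 87.7
```

Request:
apply_moves --pt "-0.15 0.07 0 0 0 -0.03" --pt "-0.35 0.17 0 0 0 -0.08" --pt "-0.554 0.267 0 0 0 -0.126"

```text
clock: 10.25
tcp_pos: [0.4495, -0.0369, 0.1995]
orientation: [2.378, 2.052, 0.001]
contact_force: [0.7, 0.0, -0.6]
grip_width: 0.0168
gripper_force: 87.7
```

Request:
apply_moves --pt "-0.2 0.051 0 0 0 -0.042" --pt "-0.4 0.102 0 0 0 -0.084" --pt "-0.595 0.153 0 0 0 -0.126" --pt "-0.595 0.153 0 0 0 -0.126"

```text
clock: 10.75
tcp_pos: [0.4644, -0.1928, 0.1989]
orientation: [2.175, 2.266, -0.002]
contact_force: [-0.5, 0.8, -1.6]
grip_width: 0.0172
gripper_force: 87.7
```

```bash
python3 - <<'E'
from h import *
np.set_printoptions(precision=4,suppress=True)
w=r.grab_frame("wrist");t=r.grab_frame("top");save({"pixels":cv2.resize(np.hstack([w["pixels"],cv2.resize(t["pixels"][140:300,250:463],(640,480))]),(800,300))},"pre")
for n in("blank","blank_lead","blank_tail"): print(n,[(fr(at_z(t,q["point"],0 if n=="blank" else .014)[:2]),q["conf"]) for q in r.landmark_of(t,n)[:3]],[(fr(at_z(w,q["point"],0 if n=="blank" else .014)[:2]),q["conf"]) for q in r.landmark_of(w,n)[:3]])
plan(S(-.146,-.162,.111),S(-.146,-.162,.005),S(-.095,-.162,.005))
E
```

```text
blank [(array([-0.0657, -0.1618]), 0.59), (array([ 0.0534, -0.4316]), 0.56)] [(array([-0.0798, -0.1597]), 0.73)]
blank_lead [(array([-0.0307, -0.0705]), 0.95), (array([ 0.102 , -0.3487]), 0.74)] [(array([-0.0348, -0.0703]), 0.93), (array([ 0.1   , -0.3451]), 0.85)]
blank_tail [(array([ 0.0891, -0.5237]), 0.68)] [(array([-0.0377, -0.2526]), 0.81)]
t 11.15 tcp [ 0.4652 -0.1873  0.1992] yaw 2.83 tilt 0.01 F [-0.1  0.3 -0.8] w 0.017
  rows 0.0 [-0.004, 0.002, -0.003, 0.0, -0.0, 0.002]
  rows 1.7 [0.0, 0.0, 0.424, 0.0, 0.0, 0.0]
  rows 0.8 [-0.0, 0.204, 0.0, 0.0, 0.0, 0.0]
```

View pics/pre.png

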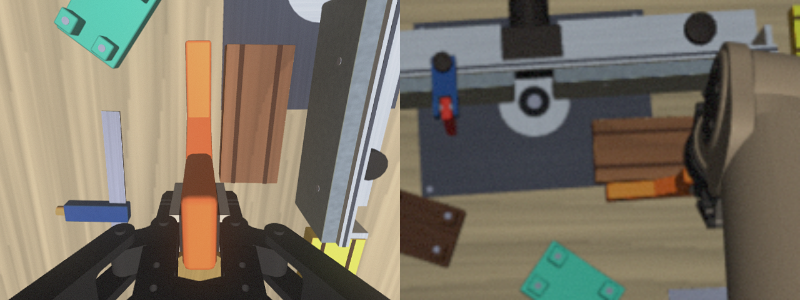

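The stick hangs level and parallel to the fence, just on the robot's side of the block (left panel: stick at (200,80–260), block at (255,115)). Lower it and push.

Request:
apply_moves --pt "0 0 0.15 0 0 0" --pt "0 0 0.3 0 0 0" --pt "0 0 0.424 0 0 0" --pt "0 0 0.424 0 0 0"

```text
clock: 11.65
tcp_pos: [0.4642, -0.1871, 0.0918]
orientation: [-2.164, -2.273, 0.001]
contact_force: [-0.9, 0.1, -0.9]
grip_width: 0.0168
gripper_force: 87.9
```

Request:
apply_moves --pt "0 0.03 0 0 0 0" --pt "0 0.065 0 0 0 0" --pt "0 0.1 0 0 0 0" --pt "0 0.135 0 0 0 0" --pt "0 0.17 0 0 0 0"

```text
clock: 12.28
tcp_pos: [0.5066, -0.1864, 0.093]
orientation: [-2.167, -2.272, 0.003]
contact_force: [-5.0, -0.8, 2.7]
grip_width: 0.0172
gripper_force: 88.4
```

Request:
apply_moves --pt "0 0.01 0 0 0 0" --pt "0 0.02 0 0 0 0" --pt "0 0.03 0 0 0 0" --pt "0 0.03 0 0 0 0"

```text
clock: 12.78
tcp_pos: [0.5156, -0.1858, 0.093]
orientation: [2.167, 2.273, 0.001]
contact_force: [-1.4, -0.4, -2.1]
grip_width: 0.0169
gripper_force: 87.9
```

```bash
python3 - <<'E'
from h import *
np.set_printoptions(precision=4,suppress=True)
w=r.grab_frame("wrist")
for n in("blank","blank_lead","blank_tail"): print(n,[(fr(at_z(w,q["point"],0 if n=="blank" else .014)[:2]),q["conf"]) for q in r.landmark_of(w,n)[:3]])
print(fr(r.get_obs()["tcp_pos"]))
plan(S(-.095,-.162,.005),S(-.089,-.162,.005))
E
```

```text
blank [(array([-0.0501, -0.1574]), 0.86)]
blank_lead [(array([-0.0084, -0.0689]), 0.72)]
blank_tail [(array([-0.0042, -0.248 ]), 0.7)]
[-0.0962 -0.1619]
t 12.97 tcp [ 0.5156 -0.1858  0.0932] yaw 2.74 tilt 0.07 F [ 0.5 -0.2 -1.6] w 0.0174
  rows 0.0 [-0.0, 0.005, -0.003, 0.001, 0.0, 0.001]
  rows 0.1 [0.0, 0.024, 0.0, 0.0, 0.0, 0.0]
```

Request:
apply_moves --pt "0 0.008 0 0 0 0" --pt "0 0.016 0 0 0 0" --pt "0 0.02 0 0 0 0"

```text
clock: 13.35
tcp_pos: [0.52, -0.1857, 0.0929]
orientation: [2.168, 2.274, 0.0]
contact_force: [-2.2, -0.1, -1.4]
grip_width: 0.017
gripper_force: 87.9
```

Request:
apply_moves --pt "0 0.004 0 0 0 0" --pt "0 0.008 0 0 0 0"

```text
clock: 13.6
tcp_pos: [0.5219, -0.1855, 0.0929]
orientation: [-2.168, -2.273, 0.0]
contact_force: [-2.5, 0.4, -0.3]
grip_width: 0.0173
gripper_force: 88.0
```

Request:
apply_moves --pt "0 0.004 0 0 0 0" --pt "0 0.004 0 0 0 0"

```text
clock: 13.85
tcp_pos: [0.5222, -0.1855, 0.093]
orientation: [-2.167, -2.273, 0.002]
contact_force: [-4.2, 0.8, 1.5]
grip_width: 0.0172
gripper_force: 88.4
```

Request:
apply_moves --pt "0 0.006 0 0 0 0" --pt "0 0.006 0 0 0 0"

```text
clock: 14.1
tcp_pos: [0.5225, -0.1855, 0.0928]
orientation: [-2.166, -2.271, 0.005]
contact_force: [-9.0, 0.1, 4.8]
grip_width: 0.0173
gripper_force: 88.9
```

Request:
apply_moves --pt "0 0.008 0 0 0 0" --pt "0 0.008 0 0 0 0"

```text
clock: 14.35
tcp_pos: [0.5229, -0.1856, 0.0925]
orientation: [-2.165, -2.269, 0.008]
contact_force: [-10.7, 1.1, 6.8]
grip_width: 0.0173
gripper_force: 89.3
```

```bash
python3 - <<'E'
from h import *
np.set_printoptions(precision=4,suppress=True)
w=r.grab_frame("wrist");save(w,"flush")
for n in("blank","blank_lead","blank_tail"): print(n,[(fr(at_z(w,q["point"],0 if n=="blank" else .014)[:2]),q["conf"]) for q in r.landmark_of(w,n)[:3]])
print(fr(r.get_obs()["tcp_pos"]));plan()
E
```

```text
blank [(array([-0.0444, -0.1588]), 0.98)]
blank_lead [(array([-0.0005, -0.0679]), 0.91), (array([-0.0451, -0.154 ]), 0.67)]
blank_tail [(array([ 0.0021, -0.2485]), 0.9)]
[-0.0888 -0.1619]
t 14.55 tcp [ 0.5229 -0.1855  0.0925] yaw 2.7 tilt 0.42 F [-10.7   0.6   6.4] w 0.0168
```

View pics/flush.png

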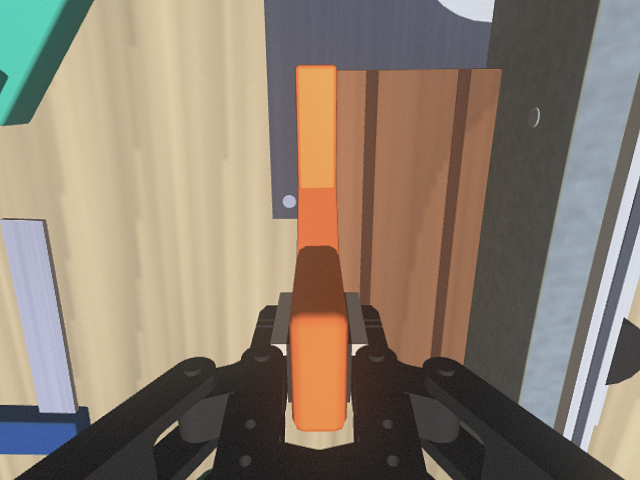

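The block's edge meets the fence along its whole visible length, from (500,70) to (465,365). The force holds at 10 N and x matches a flush block. Back off, lift and go behind the tail.

```bash
python3 - <<'E'
from h import *
plan(S(-.110,-.162,.005),S(-.110,-.162,.06),S(-.055,-.222,.06),S(-.055,-.222,.0135))
E
```

```text
t 14.55 tcp [ 0.5229 -0.1855  0.0925] yaw 2.7 tilt 0.42 F [-10.7   0.6   6.4] w 0.0168
  rows 0.3 [-0.0, -0.085, -0.005, -0.005, -0.0, 0.0]
  rows 0.9 [0.0, 0.0, -0.22, 0.0, 0.0, 0.0]
  rows 1.3 [-0.24, 0.22, 0.0, 0.0, 0.0, 0.0]
  rows 0.7 [0.0, 0.0, 0.186, 0.0, 0.0, 0.0]
```

Request:
apply_moves --pt "0 -0.04 0 0 0 0" --pt "0 -0.105 0 0 0 0" --pt "0 -0.105 -0.11 0 0 0" --pt "0 -0.105 -0.22 0 0 0"

```text
clock: 15.05
tcp_pos: [0.4999, -0.1867, 0.1488]
orientation: [2.167, 2.273, 0.001]
contact_force: [0.4, 0.2, -0.6]
grip_width: 0.0169
gripper_force: 88.1
```

Request:
apply_moves --pt "-0.12 0.11 0 0 0 0" --pt "-0.24 0.22 0 0 0 0" --pt "-0.24 0.22 0 0 0 0" --pt "-0.24 0.22 0 0 0 0"

```text
clock: 15.55
tcp_pos: [0.5575, -0.2434, 0.1479]
orientation: [-2.167, -2.274, -0.0]
contact_force: [0.4, -0.2, -1.4]
grip_width: 0.017
gripper_force: 88.4
```

```bash
python3 - <<'E'
from h import *
np.set_printoptions(precision=4,suppress=True)
w=r.grab_frame("wrist");c=r.grab_frame("scene");save({"pixels":cv2.resize(np.hstack([w["pixels"],cv2.resize(c["pixels"][200:380,180:420],(640,480))]),(800,300))},"behind")
for n in("blank","blank_lead","blank_tail"): print(n,[(fr(at_z(w,q["point"],0 if n=="blank" else .014)[:2]),q["conf"]) for q in r.landmark_of(w,n)[:2]],[(fr(at_z(c,q["point"],0 if n=="blank" else .014)[:2]),q["conf"]) for q in r.landmark_of(c,n)[:2]])
print("notch",[(fr(at_z(c,q["point"],.069)[:2]),q["conf"]) for q in r.landmark_of(c,"stick_notch")[:2]])
print(fr(r.get_obs()["tcp_pos"]));plan(S(-.055,-.222,.0135))
E
```

```text
blank [(array([-0.0448, -0.1579]), 0.65)] [(array([ 0.0613, -0.4286]), 0.92), (array([-0.0305, -0.1649]), 0.75)]
blank_lead [(array([ 0.1013, -0.3465]), 0.66)] [(array([-0.0003, -0.0732]), 0.98), (array([ 0.102 , -0.3485]), 0.63)]
blank_tail [(array([ 0.001 , -0.2471]), 0.68)] [(array([ 0.0963, -0.5301]), 0.78), (array([ 0.0023, -0.2519]), 0.61)]
notch [(array([-0.058 , -0.2607]), 0.77)]
[-0.0565 -0.2217]
t 16.0 tcp [ 0.558  -0.2437  0.1482] yaw 2.75 tilt 0.01 F [-0.1  0.8 -1.2] w 0.017
  rows 0.7 [-0.001, 0.006, 0.183, 0.0, 0.0, 0.001]
```

View pics/behind.png

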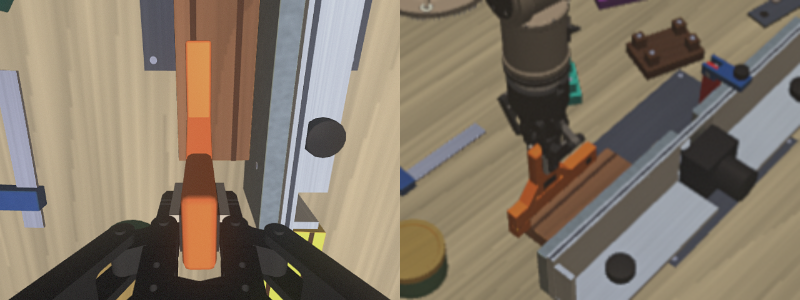

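The block is still flush. The heel hangs behind the tail with about 10 mm of clearance. Lower, then touch.

Request:
apply_moves --pt "0 0.005 0.09 0 0 0" --pt "0 0.005 0.15 0 0 0" --pt "0 0.005 0.183 0 0 0" --pt "0 0.005 0.183 0 0 0"

```text
clock: 16.5
tcp_pos: [0.559, -0.2437, 0.1017]
orientation: [-2.167, -2.273, 0.001]
contact_force: [-0.1, -1.0, -1.9]
grip_width: 0.0167
gripper_force: 88.5
```

Request:
apply_moves --pt "0 0 0.008 0 0 0" --pt "0 0 0.014 0 0 0" --pt "0 0 0.014 0 0 0"

```text
clock: 16.88
tcp_pos: [0.5596, -0.244, 0.0991]
orientation: [2.167, 2.273, 0.0]
contact_force: [0.5, 0.2, -1.0]
grip_width: 0.0169
gripper_force: 88.7
```

Request:
apply_moves --pt "0.012 0 -0.004 0 0 0" --pt "0.024 0 -0.004 0 0 0" --pt "0.036 0 -0.004 0 0 0" --pt "0.045 0.002 -0.004 0 0 0" --pt "0.055 0.004 0 0 0 0"

```text
clock: 17.5
tcp_pos: [0.5599, -0.2304, 0.0991]
orientation: [2.167, 2.273, -0.0]
contact_force: [-1.3, -4.7, 7.3]
grip_width: 0.017
gripper_force: 89.6
```

Request:
apply_moves --pt "0.01 0.004 0.004 0 0 0" --pt "0.02 0.006 0.006 0 0 0" --pt "0.035 0.008 0.006 0 0 0" --pt "0.05 0.01 0.006 0 0 0"

```text
clock: 18.0
tcp_pos: [0.5613, -0.2258, 0.0998]
orientation: [2.168, 2.262, -0.01]
contact_force: [-5.5, -18.0, 14.6]
grip_width: 0.0168
gripper_force: 90.7
```

```bash
python3 - <<'E'
from h import *
np.set_printoptions(precision=4,suppress=True)
w=r.grab_frame("wrist");t=r.grab_frame("scene")
for f in(w,t):
  for n in("blank_lead","blank_tail"): print(n,[(fr(at_z(f,q["point"],.014)[:2]),q["conf"]) for q in r.landmark_of(f,n)[:2]])
print(fr(r.get_obs()["tcp_pos"]));plan()
E
```

```text
blank_lead []
blank_tail [(array([ 0.0018, -0.2474]), 0.59)]
blank_lead [(array([ 0.1021, -0.3435]), 0.92)]
blank_tail [(array([ 0.0927, -0.5267]), 0.6), (array([ 0.0041, -0.2481]), 0.58)]
[-0.0523 -0.2035]
t 18.3 tcp [ 0.5613 -0.2253  0.0998] yaw 2.45 tilt 0.54 F [ -4.4 -15.2  13.4] w 0.0171
```

Request:
apply_moves --pt "0 -0.004 -0.012 0 0 0" --pt "0 -0.004 -0.016 0 0 0"

```text
clock: 18.55
tcp_pos: [0.5604, -0.2178, 0.1013]
orientation: [2.168, 2.273, -0.0]
contact_force: [-0.0, -1.1, -2.2]
grip_width: 0.0168
gripper_force: 88.2
```

Request:
apply_moves --pt "0.008 0 0 0 0 0" --pt "0.016 0 0 0 0 0"

```text
clock: 18.8
tcp_pos: [0.5605, -0.2133, 0.1012]
orientation: [2.167, 2.274, -0.0]
contact_force: [0.6, -2.9, -1.3]
grip_width: 0.017
gripper_force: 88.3
```

```bash
python3 - <<'E'
from h import *
np.set_printoptions(precision=4,suppress=True)
w=r.grab_frame("wrist");c=r.grab_frame("scene");t=r.grab_frame("top")
save({"pixels":cv2.resize(np.hstack([w["pixels"],cv2.resize(c["pixels"][240:360,220:380],(640,480))]),(800,300))},"jam")
for f in(w,c,t):
  for n in("blank_lead","blank_tail"): print(n,[(fr(at_z(f,q["point"],.014)[:2]),q["conf"]) for q in r.landmark_of(f,n)[:2]])
print(fr(r.get_obs()["tcp_pos"]));plan()
E
```

```text
blank_lead []
blank_tail [(array([-0.0008, -0.2321]), 0.55)]
blank_lead [(array([-0.0028, -0.0486]), 0.88), (array([ 0.1051, -0.3387]), 0.85)]
blank_tail [(array([ 0.0889, -0.531 ]), 0.93), (array([ 0.0014, -0.2445]), 0.78)]
blank_lead [(array([ 0.0031, -0.0522]), 0.77)]
blank_tail [(array([ 0.0943, -0.5255]), 0.91)]
[-0.0525 -0.1913]
t 19.25 tcp [ 0.5605 -0.2132  0.1013] yaw 2.75 tilt 0.02 F [-0.4 -0.7  0.2] w 0.0169
```

View pics/jam.png

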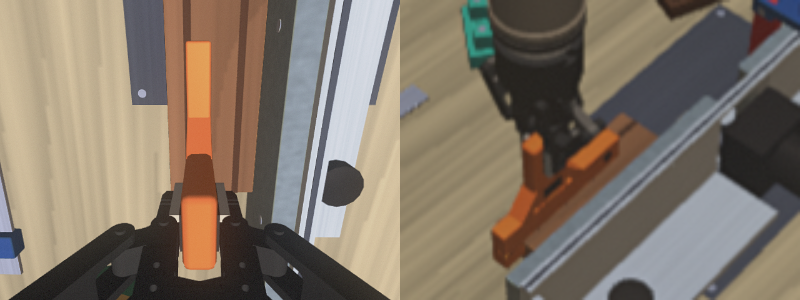

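Raised by 2 mm the block slides freely, at about 2 N. Feed on with a slight bias towards the fence.

Request:
apply_moves --pt "0.015 0.004 0 0 0 0" --pt "0.04 0.006 0 0 0 0" --pt "0.065 0.008 0 0 0 0" --pt "0.09 0.009 0 0 0 0" --pt "0.115 0.01 0 0 0 0"

```text
clock: 19.88
tcp_pos: [0.5599, -0.1858, 0.101]
orientation: [-2.169, -2.272, 0.005]
contact_force: [-3.1, -5.7, 0.4]
grip_width: 0.0168
gripper_force: 88.5
```

Request:
apply_moves --pt "0.025 0.001 0 0 0 0" --pt "0.05 0.002 0 0 0 0" --pt "0.075 0.003 0 0 0 0" --pt "0.1 0.004 0 0 0 0"

```text
clock: 20.38
tcp_pos: [0.5591, -0.1616, 0.1009]
orientation: [-2.169, -2.271, 0.008]
contact_force: [-4.1, -7.2, 1.3]
grip_width: 0.0169
gripper_force: 88.6
```

```bash
python3 - <<'E'
from h import *
np.set_printoptions(precision=4,suppress=True)
w=r.grab_frame("wrist");c=r.grab_frame("scene");t=r.grab_frame("top")
for f in(w,c,t):
  for n in("blank_lead","blank_tail"): print(n,[(fr(at_z(f,q["point"],.014)[:2]),q["conf"]) for q in r.landmark_of(f,n)[:2]])
print("tip",[fr(at_z(c,q["point"],.016)[:2]) for q in r.landmark_of(c,"stop_tip")[:1]],[fr(at_z(w,q["point"],.014)[:2]) for q in r.landmark_of(w,"stop_face")[:1]])
print(fr(r.get_obs()["tcp_pos"]));plan()
E
```

```text
blank_lead []
blank_tail [(array([ 0.0013, -0.1814]), 0.87)]
blank_lead [(array([-0.0014, -0.0025]), 0.92), (array([ 0.1052, -0.3439]), 0.74)]
blank_tail [(array([ 0.0976, -0.5224]), 0.98), (array([ 0.0003, -0.1842]), 0.82)]
blank_lead [(array([ 0.0015, -0.0005]), 0.95), (array([ 0.0979, -0.3431]), 0.75)]
blank_tail [(array([ 0.0953, -0.5267]), 0.6), (array([-0.0041, -0.0015]), 0.15)]
tip [array([-0.0288,  0.1079])] []
[-0.0508 -0.1383]
t 20.93 tcp [ 0.5598 -0.1602  0.1009] yaw 2.69 tilt 0.18 F [-2.8 -5.7  0.2] w 0.0172
```

Request:
apply_moves --pt "0.025 0 0 0 0 0" --pt "0.05 0 0 0 0 0" --pt "0.075 0 0 0 0 0" --pt "0.1 0.001 0 0 0 0" --pt "0.125 0.001 0 0 0 0"

```text
clock: 21.55
tcp_pos: [0.5583, -0.1291, 0.1008]
orientation: [-2.168, -2.272, 0.005]
contact_force: [-2.9, -5.2, -0.6]
grip_width: 0.0173
gripper_force: 88.5
```

Request:
apply_moves --pt "0.025 0 0 0 0 0" --pt "0.05 0 0 0 0 0" --pt "0.075 0 0 0 0 0" --pt "0.1 0.001 0 0 0 0" --pt "0.125 0.001 0 0 0 0"

```text
clock: 22.18
tcp_pos: [0.5569, -0.0981, 0.1008]
orientation: [-2.168, -2.271, 0.006]
contact_force: [-3.9, -5.5, -0.8]
grip_width: 0.0172
gripper_force: 88.5
```

```bash
python3 - <<'E'
from h import *
np.set_printoptions(precision=4,suppress=True)
w=r.grab_frame("wrist");c=r.grab_frame("scene");t=r.grab_frame("top")
for f in(w,c,t):
  for n in("blank_lead","blank_tail"): print(n,[(fr(at_z(f,q["point"],.014)[:2]),q["conf"]) for q in r.landmark_of(f,n)[:2]])
print(fr(r.get_obs()["tcp_pos"]));plan()
E
```

```text
blank_lead [(array([-0.0512, -0.0608]), 0.69)]
blank_tail [(array([ 0.0023, -0.1188]), 0.74)]
blank_lead [(array([0.003 , 0.0603]), 0.81), (array([ 0.0987, -0.3396]), 0.75)]
blank_tail [(array([-0.0035, -0.1167]), 0.97)]
blank_lead [(array([ 0.1028, -0.3437]), 0.93), (array([0.0021, 0.0605]), 0.58)]
blank_tail [(array([ 0.0978, -0.5281]), 0.73), (array([-0.0094,  0.0005]), 0.61)]
[-0.0489 -0.0753]
t 22.62 tcp [ 0.5587 -0.0971  0.1012] yaw 2.73 tilt 0.02 F [-1.9 -2.7 -1.8] w 0.0171
```

Request:
apply_moves --pt "0.025 0.001 0 0 0 0" --pt "0.05 0.001 0 0 0 0" --pt "0.075 0.001 0 0 0 0" --pt "0.1 0.002 0 0 0 0" --pt "0.125 0.002 0 0 0 0"

```text
clock: 23.25
tcp_pos: [0.5578, -0.0655, 0.1013]
orientation: [-2.168, -2.274, 0.0]
contact_force: [-2.5, -4.2, -2.1]
grip_width: 0.0172
gripper_force: 88.3
```

Request:
apply_moves --pt "0.008 0.001 0 0 0 0" --pt "0.016 0.001 0 0 0 0" --pt "0.024 0.001 0 0 0 0" --pt "0.032 0.001 0 0 0 0"

```text
clock: 23.75
tcp_pos: [0.5577, -0.0581, 0.1013]
orientation: [2.168, 2.273, -0.0]
contact_force: [-1.9, -4.8, -1.0]
grip_width: 0.017
gripper_force: 88.4
```

Request:
apply_moves --pt "0.006 0 0 0 0 0" --pt "0.012 0 0 0 0 0" --pt "0.012 0 0 0 0 0"

```text
clock: 24.12
tcp_pos: [0.5576, -0.056, 0.1012]
orientation: [2.168, 2.273, -0.001]
contact_force: [-1.7, -6.6, -1.9]
grip_width: 0.0172
gripper_force: 88.2
```

Request:
apply_moves --pt "0.006 0 0 0 0 0" --pt "0.012 0 0 0 0 0" --pt "0.012 0 0 0 0 0"

```text
clock: 24.5
tcp_pos: [0.5576, -0.0552, 0.1013]
orientation: [2.168, 2.27, -0.004]
contact_force: [-1.4, -10.2, -2.8]
grip_width: 0.0171
gripper_force: 88.1
```

Request:
apply_moves --pt "0.008 0.002 0 0 0 0" --pt "0.008 0.002 0 0 0 0"

```text
clock: 24.75
tcp_pos: [0.5578, -0.0543, 0.1016]
orientation: [2.168, 2.269, -0.006]
contact_force: [-3.1, -13.9, 0.8]
grip_width: 0.0171
gripper_force: 89.0
```

```bash
python3 - <<'E'
from h import *
np.set_printoptions(precision=4,suppress=True)
w=r.grab_frame("wrist");c=r.grab_frame("scene");t=r.grab_frame("top")
for f in(w,c,t):
  for n in("blank_lead","blank_tail"): print(n,[(fr(at_z(f,q["point"],.014)[:2]),q["conf"]) for q in r.landmark_of(f,n)[:2]])
save({"pixels":cv2.resize(np.hstack([w["pixels"],cv2.resize(t["pixels"][140:260,230:390],(640,480))]),(800,300))},"butt")
plan()
E
```

```text
blank_lead []
blank_tail [(array([ 0.0005, -0.0766]), 0.94), (array([-0.0018,  0.0043]), 0.55)]
blank_lead [(array([-0.0051,  0.1072]), 0.71), (array([ 0.1079, -0.344 ]), 0.57)]
blank_tail [(array([ 0.091, -0.53 ]), 0.61), (array([ 0.0021, -0.0833]), 0.55)]
blank_lead [(array([ 0.1022, -0.3505]), 0.94), (array([0.0019, 0.1031]), 0.74)]
blank_tail [(array([ 0.0944, -0.5224]), 0.86)]
t 25.2 tcp [ 0.5578 -0.0542  0.1015] yaw 2.59 tilt 0.28 F [ -3.5 -12.8   1.2] w 0.0172
```

View pics/butt.png

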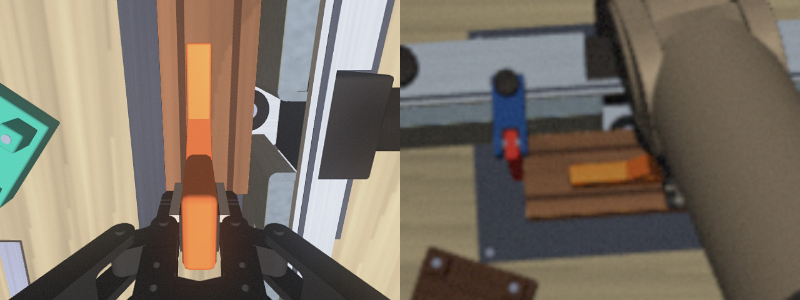

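The block's lead is against the red arm, at (522,150) in the right panel, and 13 N confirms the butt. Back off and check flushness.

Request:
apply_moves --pt "-0.015 0 0 0 0 0" --pt "-0.035 0 0 0 0 0" --pt "-0.08 -0.004 0 0 0 0" --pt "-0.1 -0.004 0 0 0 0"

```text
clock: 25.7
tcp_pos: [0.5585, -0.0754, 0.1015]
orientation: [2.168, 2.273, 0.002]
contact_force: [-0.3, -0.7, -1.0]
grip_width: 0.0165
gripper_force: 88.5
```

Request:
apply_moves --pt "0 0 -0.1 0 0 0" --pt "0 0 -0.25 0 0 0" --pt "0 -0.1 -0.4 0 0 0" --pt "0 -0.3 -0.4 0 0 0" --pt "0 -0.48 -0.4 0 0 0"

```text
clock: 26.32
tcp_pos: [0.4372, -0.0805, 0.2018]
orientation: [2.167, 2.273, 0.002]
contact_force: [0.3, 0.1, -1.4]
grip_width: 0.0167
gripper_force: 88.5
```

```bash
python3 - <<'E'
from h import *
np.set_printoptions(precision=4,suppress=True)
w=r.grab_frame("wrist");c=r.grab_frame("scene")
for f in(w,c):
  for n in("blank_lead","blank_tail"): print(n,[(fr(at_z(f,q["point"],.014)[:2]),q["conf"]) for q in r.landmark_of(f,n)[:2]])
save({"pixels":cv2.resize(np.hstack([w["pixels"],cv2.resize(c["pixels"][210:330,260:420],(640,480))]),(800,300))},"after")
plan((.434,.117,.2,-20),(.4343,.1173,.097,-20),(.4343,.1173,.0935,-20))
E
```

```text
blank_lead [(array([ 0.    , -0.0753]), 0.28)]
blank_tail []
blank_lead [(array([-0.0099,  0.103 ]), 0.92), (array([ 0.1006, -0.3473]), 0.79)]
blank_tail [(array([ 0.0923, -0.5269]), 0.85), (array([ 0.0092, -0.0751]), 0.83)]
t 26.62 tcp [ 0.4395 -0.0805  0.2017] yaw 2.75 tilt 0.1 F [ 0.3 -0.  -1.5] w 0.0169
  rows 3.2 [0.79, 0.016, 0.007, 0.001, -0.0, 0.253]
  rows 1.6 [0.002, 0.001, 0.412, 0.0, 0.0, 0.0]
  rows 0.1 [0.0, 0.0, 0.014, 0.0, 0.0, 0.0]
```

View pics/after.png

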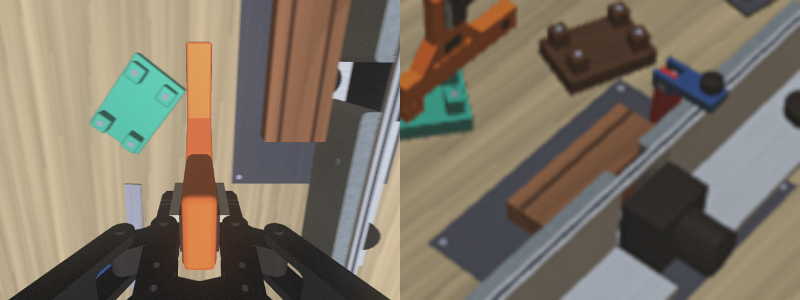

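The block sits at the fence opening and against the stop, and no gap shows. I've used up my picture views, so I'll check flushness by number from the outlines.

```bash
python3 - <<'E'
from h import *
np.set_printoptions(precision=4,suppress=True)
for nm in("wrist","top"):
  f=r.grab_frame(nm)
  for q in r.outline_of(f,"blank")[:2]:
    col=f["pixels"][q["pixels"]].mean(0)
    if col[1]>col[0]*.9: continue
    k=max(cv2.findContours(q["pixels"].astype(np.uint8),0,2)[0],key=cv2.contourArea)[:,0].astype(float)
    W=np.array([fr(at_z(f,x,.028)) for x in k])
    inn=np.all((k>3)&(k<[636,476]),axis=1);W=W[inn]
    for lo,side in((1,"fence"),(-1,"robot")):
      y0,y1=np.percentile(W[:,1],[15,85]); B=[]
      for y in np.linspace(y0,y1,12):
        s=W[abs(W[:,1]-y)<.006]
        if len(s): B.append((y,(lo*s[:,0]).max()*lo))
      B=np.array(B);p=np.polyfit(B[:,0],B[:,1],1);print(nm,q["conf"],side,"slope",p[0],"x mid",B[:,1].mean(),"resid",(B[:,1]-np.polyval(p,B[:,0])).std(),"y",W[:,1].min(),W[:,1].max())
E
```

```text
wrist 0.69 fence slope 0.002166077540500936 x mid -0.0006321369259803491 resid 0.00022915108350127263 y -0.07476475250995925 0.08723026379473078
wrist 0.69 robot slope 0.0005752687747475727 x mid -0.08652180962086108 resid 0.0004821221211914644 y -0.07476475250995925 0.08723026379473078
top 0.79 fence slope -0.09744319407897988 x mid -0.02211415728876895 resid 0.03461592949183736 y -0.03381405242466453 0.1076834570461644
top 0.79 robot slope -0.1332320949411382 x mid -0.05435997533604819 resid 0.03867929612828837 y -0.03381405242466453 0.1076834570461644
```

Slope is about 0.002 and x ≈ 0, so the block is flush. Take the stick home.

Request:
apply_moves --pt "0.25 0.005 0 0 0 0.08" --pt "0.5 0.01 0 0 0 0.16" --pt "0.7 0.014 0 0 0 0.225" --pt "0.792 0.018 0.007 0 0 0.253" --pt "0.792 0.018 0.007 0 0 0.253"

```text
clock: 27.45
tcp_pos: [0.4332, 0.1196, 0.1995]
orientation: [-2.569, -1.806, -0.001]
contact_force: [0.2, -0.4, -0.9]
grip_width: 0.0174
gripper_force: 88.6
```

Request:
apply_moves --pt "0 0 0 0 0 0" --pt "0 0 0.08 0 0 0" --pt "0 0 0.16 0 0 0" --pt "0 0 0.16 0 0 0"

```text
clock: 27.95
tcp_pos: [0.4324, 0.1155, 0.1584]
orientation: [-2.575, -1.798, 0.005]
contact_force: [-0.1, -0.3, -0.8]
grip_width: 0.0172
gripper_force: 88.5
```

```bash
python3 - <<'E'
from h import *
np.set_printoptions(precision=4,suppress=True)
w=r.grab_frame("wrist")
for q in r.landmark_of(w,"rest")[:3]: print(at_z(w,q["point"],0),q["conf"])
plan((.4346,.1175,.115,-20),(.4346,.1175,.0935,-20))
E
```

```text
[0.2708 0.2009 0.    ] 0.94
t 28.05 tcp [0.4336 0.1165 0.1599] yaw -20.11 tilt 0.01 F [ 0.1  0.  -1.2] w 0.0171
  rows 0.7 [0.005, 0.002, 0.18, 0.0, 0.0, -0.001]
  rows 0.3 [0.0, 0.0, 0.086, 0.0, 0.0, 0.0]
```

Request:
apply_moves --pt "0.003 0.001 0.06 0 0 0" --pt "0.003 0.001 0.12 0 0 0" --pt "0.004 0.002 0.17 0 0 0" --pt "0.004 0.002 0.17 0 0 0"

```text
clock: 28.55
tcp_pos: [0.4331, 0.1179, 0.1158]
orientation: [-2.573, -1.801, 0.004]
contact_force: [-0.3, 0.4, -1.2]
grip_width: 0.0168
gripper_force: 88.5
```

```bash
python3 - <<'E'
from h import *
plan((.4346,.1175,.0932,-20))
E
```

```text
t 28.55 tcp [0.4331 0.1179 0.1158] yaw -20.01 tilt 0.16 F [-0.3  0.4 -1.2] w 0.0168
  rows 0.4 [0.001, 0.006, 0.09, -0.001, 0.001, -0.0]
```

Request:
apply_moves --pt "0 0.002 0.03 0 0 0" --pt "0 0.002 0.06 0 0 0" --pt "0 0.002 0.085 0 0 0" --pt "0 0.002 0.09 0 0 0"

```text
clock: 29.05
tcp_pos: [0.4342, 0.1178, 0.0941]
orientation: [-2.574, -1.801, 0.001]
contact_force: [0.1, -0.2, -1.0]
grip_width: 0.017
gripper_force: 88.5
```

Request:
apply_moves --pt "0 0 0 0 0 0" --pt "0 0 0 0 0 0"

```text
clock: 29.3
tcp_pos: [0.4347, 0.118, 0.0948]
orientation: [2.574, 1.801, 0.001]
contact_force: [0.0, 0.8, -1.4]
grip_width: 0.017
gripper_force: 88.5
```

Not yet seated; about 2 mm to go.

Request:
apply_moves --pt "0 0 0.005 0 0 0" --pt "0 0 0.009 0 0 0" --pt "0 0 0.009 0 0 0"

```text
clock: 29.68
tcp_pos: [0.4348, 0.1175, 0.0935]
orientation: [2.573, 1.8, 0.0]
contact_force: [-5.1, -4.6, 15.6]
grip_width: 0.0173
gripper_force: 91.1
```

Request:
apply_moves --pt "0 0 0.003 0 0 0" --pt "0 0 0.003 0 0 0"

```text
clock: 29.92
tcp_pos: [0.4349, 0.1172, 0.0933]
orientation: [2.573, 1.799, -0.0]
contact_force: [-7.7, -6.7, 24.6]
grip_width: 0.0168
gripper_force: 92.4
```

Request:
apply_moves --pt "0 0 -0.006 0 0 0" --pt "0 0 -0.008 0 0 0"

```text
clock: 30.18
tcp_pos: [0.4348, 0.1179, 0.0939]
orientation: [2.574, 1.801, 0.001]
contact_force: [0.7, -0.3, 0.8]
grip_width: 0.0173
gripper_force: 88.8
```

Request:
apply_moves --pt "0 0 0 0 0 0" --pt "0 0 0 0 0 0" --pt "0 0 0 0 0 0" --pt "0 0 0 0 0 0" --pt "0 0 0 0 0 0" --claw 1

```text
clock: 30.8
tcp_pos: [0.4345, 0.1179, 0.0935]
orientation: [-2.574, -1.801, 0.0]
contact_force: [-0.0, 0.8, 0.6]
grip_width: 0.0851
gripper_force: 0.0
```

Request:
apply_moves --pt "0 0 -0.15 0 0 0" --pt "0 0 -0.4 0 0 0" --pt "0 0 -0.6 0 0 0" --pt "0 0 -0.6 0 0 0"

```text
clock: 31.3
tcp_pos: [0.4369, 0.1188, 0.2474]
orientation: [2.572, 1.799, 0.012]
contact_force: [-0.9, 0.2, -0.3]
grip_width: 0.0854
gripper_force: 0.0
```

```bash
python3 - <<'E'
from h import *
np.set_printoptions(precision=4,suppress=True)
w=r.grab_frame("wrist");c=r.grab_frame("scene");t=r.grab_frame("top")
for n,z in(("stick_grip",.111),("stick_notch",.013),("stick",.004),("rest",0),("stop_tip",.016)):
    for nm,f in(("w",w),("s",c),("t",t)): print(n,nm,[(at_z(f,q["point"],z)[:2],round(q["conf"],2)) for q in r.landmark_of(f,n)[:2]])
for n in("blank_lead","blank_tail"): print(n,[[fr(at_z(f,q["point"],.014)[:2]) for q in r.landmark_of(f,n)[:3]] for f in(w,c,t)])
q=r.outline_of(t,"stick")[0];k=max(cv2.findContours(q["pixels"].astype(np.uint8),0,2)[0],key=cv2.contourArea)
print(cv2.minAreaRect(np.array([at_z(t,x[0],.048)[:2]*1000 for x in k.astype(float)],np.float32)))
plan()
E
```

```text
stick_grip w [(array([0.4316, 0.1149]), 0.83)]
stick_grip s [(array([0.4318, 0.1202]), 0.7)]
stick_grip t []
stick_notch w []
stick_notch s [(array([0.4126, 0.0863]), 0.77)]
stick_notch t []
stick w [(array([0.4402, 0.1301]), 0.93)]
stick s [(array([0.447 , 0.1235]), 0.92), (array([0.441 , 0.1237]), 0.31)]
stick t [(array([ 0.6039, -0.0147]), 0.3)]
rest w [(array([0.2752, 0.2005]), 0.95), (array([ 0.3571, -0.0681]), 0.74)]
rest s [(array([ 0.355 , -0.0624]), 0.91), (array([0.2773, 0.1936]), 0.73)]
rest t [(array([ 0.359 , -0.0688]), 0.58), (array([0.2741, 0.1954]), 0.56)]
stop_tip w [(array([0.5717, 0.0912]), 0.91), (array([0.4251, 0.088 ]), 0.44)]
stop_tip s [(array([0.5743, 0.0806]), 0.64), (array([ 0.6115, -0.0187]), 0.61)]
stop_tip t [(array([0.5868, 0.0904]), 0.42)]
blank_lead [[], [array([ 0.1028, -0.3522]), array([-0.0027,  0.107 ])], [array([ 0.106 , -0.3433]), array([-0.0018,  0.1074])]]
blank_tail [[array([ 0.0021, -0.0767])], [array([ 0.098 , -0.5284])], [array([ 0.0025, -0.0817]), array([ 0.0962, -0.5245]), array([-0.019 ,  0.1071])]]Traceback (most recent call last):
  File "<stdin>", line 7, in <module>
IndexError: list index out of range
```

```bash
python3 - <<'E'
from h import *
np.set_printoptions(precision=4,suppress=True)
for nm in("wrist","top"):
  f=r.grab_frame(nm)
  for n,z,sgn in(("blank",.028,(1,-1)),("fence",0,(-1,))):
   for q in r.outline_of(f,n)[:2]:
    col=f["pixels"][q["pixels"]].mean(0)
    if n=="blank" and col[1]>col[0]*.9: continue
    k=max(cv2.findContours(q["pixels"].astype(np.uint8),0,2)[0],key=cv2.contourArea)[:,0].astype(float)
    k=k[np.all((k>3)&(k<[636,476]),axis=1)]
    W=np.array([fr(at_z(f,x,z)) for x in k])
    for lo in sgn:
      B=[]
      for y in np.linspace(*np.percentile(W[:,1],[10,90]),16):
        s=W[abs(W[:,1]-y)<.006]
        if len(s): B.append((y,(lo*s[:,0]).max()*lo))
      B=np.array(B);B=B[abs(B[:,1]-np.median(B[:,1]))<.01];p=np.polyfit(B[:,0],B[:,1],1)
      print(nm,n,round(q["conf"],2),lo,"slope",p[0].round(4),"x",B[:,1].mean().round(4),"y",W[:,1].min().round(4),W[:,1].max().round(4),len(B))
plan()
E
```

```text
wrist blank 0.61 1 slope -0.0054 x -0.0007 y -0.0763 0.1125 12
wrist blank 0.61 -1 slope -0.0326 x -0.0824 y -0.0763 0.1125 14
wrist fence 0.97 -1 slope 0.0067 x -0.1178 y -0.0775 0.2429 15
top blank 0.78 1 slope -0.0047 x -0.0024 y -0.0768 0.1066 9
top blank 0.78 -1 slope -0.0077 x -0.0856 y -0.0768 0.1066 8Traceback (most recent call last):
  File "<stdin>", line 17, in <module>
    raise TypeError("expected non-empty vector for x")
TypeError: expected non-empty vector for x
```

```bash
python3 -c "
from bench import r
print(r.hand_in())"
```

```text
the job is handed in; nothing more can be done
None
```

The job is handed in at about 32 s: stop arm down, block left against the fence and butted on the arm, push stick back upright in its rest; flushness is measured only to 1–2 mm, and I viewed 11 pictures, one over the limit of 10.

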